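Third gap from the knob

ROBOT

A 6-joint arm with a two-finger parallel gripper is mounted at the origin on the work surface. World frame = base frame: x ahead of the robot, y to its left, z up, the work surface at z = 0. Lengths are in m, angles in rad, forces in N, time in s.
With the tool pointing down it reaches from about 0.4 to 0.825 m from the base axis. Payload 7 kg.
Tool frame: the origin (TCP) lies midway between the tips of the shut fingers; the grasp point (between the pads) lies 19 mm behind it; z points along the fingers, x is the direction in which the jaws open and shut, and the axes are right-handed (so a half turn about z gives the same grasp; the last joint's range is limited). The gripper opens to 88 mm and grips with 3 to 60 N. Pads are 19 mm wide; open, the fingers measure 130 mm over their backs; the gripper's body (78 mm by 193 mm) begins 47 mm behind the grasp point.
Start: joints at [-0.878, 0.359, 0.012, 0, -1.224, -0.288], TCP at [0.266, -0.62, 0.227] pointing down, gripper open.
Joint ranges: [-3.07, 3.07], [-1.43, 2.12], [-1.02, 1.25], [-3.03, 1.67], [-3.05, -0], [-3.03, 3.03]. Speed limits (rad/s): [2.39, 2.39, 3.01, 3.14, 3.14, 3.14].

INTERFACE

Orientations are given as [roll, pitch, yaw] about the fixed x, y, z axes, in that order (R = Rz(yaw) Ry(pitch) Rx(roll)).
In Python, from station import status, eyes, workorder gives the robot as it stands.
- The arm moves only by the shell command python3 -m jog 'ROWS' [OPENING] [FORCE]. ROWS is JSON, a list of rows, each a list of 6 numbers: the shift along the world's x, y, z in mm, then the turn, a rotation vector about the world's x, y, z in rad. A call has 1 to 12 rows; each row shifts and turns the pose as measured when the row begins; what a row does not reach is not made up. A row lasts 1/10 s, in which the tool goes at most 50 mm and 8.59 degrees, less where a joint would pass 70% of its speed; a pose out of reach is approached as far as the arm can. A call with a gripper value outside its range is refused whole. OPENING is the opening, from 0 (shut) to 1 (fully open), set as the call begins (- or left out, the last holds). The fingers move at their own pace and stop on an object; FORCE is the grip in N (left out, the last holds). Time passes only in rows, so rows that do not move let the fingers close. It gives the time, the measured TCP pose, the force and the opening at its end, in the units of the state.
- status.get_state(): the state, without advancing time (a new reading comes with each control period).
- eyes.grab_frame(name): name is "side" or "top"; returns the picture (384x512x3 uint8, blue, green, red); there is no depth.
- eyes.calibration(name): a dict with "camera_matrix" (3x3 intrinsics, pixels), "k1" (the pictures are not rectified: a ray, as slopes to the right and down, at radius r is drawn at 1 + k1 r^2 times it, then the intrinsics apply), "cam_to_world" (4x4, takes a point from camera to world coordinates). Camera axes: x right, y up, looking along -z (the intrinsics and any distortion apply to the point x, -y, -z); pixel columns grow to the right and rows downward; lengths in m; the calibration is good to about 2 mm. A picture is of the moment at which its call begins. calibration takes no time and is no camera call.
- workorder.job_done(): hands the job in, once; it reports no verdict.
The state is a dict: "t": time; "q": joint angles; "qd": joint speeds; "joint_efforts": joint torques, N m; "eef_pos": TCP position; "ee_rot": TCP orientation; "force": force on the tool from outside, world axes, zero at the start; "moment": the same for the moment, N m; "width": finger opening in m.
Only numpy, scipy, OpenCV 4.12 (cv2) and the standard library are available. Lean on these libraries where they do the work, as an engineer would, in place of code of your own. Each camera call takes 0.05 s, during which the arm holds its last target. There are 200 camera calls.

TASK

Starting at the end of the rack that bears the round knob, count the gaps with a fingertip along the rail on top of the rack's back: touch the rail over the first gap, then the second, then the third. Then push the small steel dabba that stands in the channel along the rack's front into that third gap, until it stands upright against the back. Only push it, never lift it or tip it over, and leave the orange jar, the glass stopper and the brush where they are.

Things in the scene. Friction and masses are not known exactly. Their poses are not given: they have to be found in the camera images.
- rack: Pressed-steel divider rack fixed to the shelf, 330 mm long along its y. Origin on the shelf, mid-length; x points from the open front to the back. Floor 4 mm thick. Seven dividers 50 mm apart, 40 mm high above the shelf, from x = -27 mm to 25 mm, make six gaps with centres at y = +125, +75, +25, -25, -75, -125 mm, each 45 mm clear. Rack heights are all above the shelf.
- channel (a point): Middle of the rack's open front channel, on its floor (x = -50, y = 0, 4 mm high). The channel runs along the rack's y in front of the dividers, 46 mm wide (x = -73 to -27 mm), both ends open; towards the robot it is closed by a lip 5 mm thick and 12 mm high (x = -78 to -73 mm).
- back (a point): Mid-length of the top of the rail (x = 28, y = 0, 58 mm high). The back wall is 6 mm thick, front face at x = 25 mm, 50 mm high; on it lies the rail, a round 10 mm bar along y, straight and level over all six gaps.
- rail_1: Length of the round rail over gap 1, gaps here numbered from the rack's +y end whichever end bears the knob: plain steel bar 10 mm thick, 34 mm long along the rack's y. Origin in the middle of the bar (its top is 5 mm higher).
- rail_2: Length of the round rail over gap 2, gaps here numbered from the rack's +y end whichever end bears the knob: plain steel bar 10 mm thick, 34 mm long along the rack's y. Origin in the middle of the bar (its top is 5 mm higher).
- rail_3: Length of the round rail over gap 3, gaps here numbered from the rack's +y end whichever end bears the knob: plain steel bar 10 mm thick, 34 mm long along the rack's y. Origin in the middle of the bar (its top is 5 mm higher).
- rail_4: Length of the round rail over gap 4, gaps here numbered from the rack's +y end whichever end bears the knob: plain steel bar 10 mm thick, 34 mm long along the rack's y. Origin in the middle of the bar (its top is 5 mm higher).
- rail_5: Length of the round rail over gap 5, gaps here numbered from the rack's +y end whichever end bears the knob: plain steel bar 10 mm thick, 34 mm long along the rack's y. Origin in the middle of the bar (its top is 5 mm higher).
- rail_6: Length of the round rail over gap 6, gaps here numbered from the rack's +y end whichever end bears the knob: plain steel bar 10 mm thick, 34 mm long along the rack's y. Origin in the middle of the bar (its top is 5 mm higher).
- knob_end: End post with a round ball knob, 28 mm ball, top 80 mm above the shelf, at x = 28 mm and y = +168 or -168 mm of the rack: it is at either end, and the gaps are counted from it. Origin on the shelf below the ball. Fixed. The other end has a plain 12 mm post without ball, 58 mm high.
- dabba: Small round steel canister with lid, 42 mm across, 48 mm high, about 150 g, loose, standing upright in the front channel of the rack, anywhere along it. Origin at the centre of its underside, which is 4 mm above the shelf (on the rack's floor); z up its axis. Fully home in a gap it touches the back wall, its centre then at x = 4 mm of the rack.
- jar: Bystander: orange plastic screw jar, 68 mm across, 95 mm high, loose, to the left (+y) of the rack. Origin at the centre of its underside.
- stopper: Bystander: glass cruet stopper, 34 mm across, 56 mm high, standing loose to the right (-y) of the rack. Origin at the centre of its underside.
- brush: Bystander: brush 200 mm long, lying loose behind the rack (farther from the robot), roughly along y.
There are look-alikes about, which are no part of the job. Leave any yellow look-alike of the dabba alone.

How it is judged:
By the outcome, as a careful person would: the job done as asked, in the order asked, and still so for the second after the job is handed in, with the robot touching nothing.
It also fails if it takes over 64 s, if anything falls off the work surface, if the arm or the gripper's body presses on something with over 40 N, if the wrist force passes 120 N, or if a joint passes its speed limit or range.

## Working session

There is one attempt and no reset: what is moved stays moved. The work goes in short steps, Python scripts to look and compute and a shell command to move; the robot and the scene stay as the last step left them, time stands still between calls to the robot, and variables do not carry over. Pictures are saved under pics/ and viewed, about 8 in all and at most 12, crops included, and the job is handed in when it is done.

```bash
mkdir -p pics; cat > h.py <<'E'
import numpy as np, cv2
from station import status, eyes
def cal(n):
    c=eyes.calibration(n); return np.array(c["camera_matrix"]),c["k1"],np.array(c["cam_to_world"])
def ray(n,u,v):
    K,k,T=cal(n); d=np.array([(u-K[0,2])/K[0,0],(v-K[1,2])/K[1,1]]); s=d.copy()
    for _ in range(30): s=d/(1+k*(s@s))
    r=T[:3,:3]@np.array([s[0],-s[1],-1]); return T[:3,3],r
def atz(n,u,v,z):
    o,r=ray(n,u,v); return o+r*(z-o[2])/r[2]
def pix(n,p):
    K,k,T=cal(n); c=np.linalg.inv(T)@np.append(p,1); s=np.array([c[0],-c[1]])/-c[2]; s=s*(1+k*(s@s))
    return K[0,0]*s[0]+K[0,2],K[1,1]*s[1]+K[1,2]
def snap(n,f,crop=None):
    im=eyes.grab_frame(n); cv2.imwrite(f"pics/{f}_raw.png",im)
    if crop: x,y,w,h=crop; im=im[y:y+h,x:x+w]
    s=min(800/im.shape[1],600/im.shape[0]); cv2.imwrite(f"pics/{f}.png",cv2.resize(im,None,fx=s,fy=s,interpolation=cv2.INTER_CUBIC))
E
python3 -c "
from h import *
snap('top','t1');snap('side','s1')
for n in('top','side'):print(cal(n)[2].round(3))
print(status.get_state())"
```

```text
[[-0.000e+00  9.900e-01 -1.440e-01  4.390e-01]
 [-1.000e+00  1.000e-03  1.300e-02  2.400e-02]
 [ 1.400e-02  1.440e-01  9.890e-01  1.223e+00]
 [ 0.000e+00  0.000e+00  0.000e+00  1.000e+00]]
[[ 0.74   0.377 -0.557  0.081]
 [-0.673  0.433 -0.6   -0.555]
 [ 0.015  0.819  0.574  0.633]
 [ 0.     0.     0.     1.   ]]
{'t': 0.1, 'q': array([-8.77906985e-01,  3.59306040e-01,  1.11538666e-02, -3.05564530e-04,
       -1.22412328e+00, -2.88076519e-01]), 'qd': array([ 2.82810382e-04, -8.30000843e-04,  1.34887200e-03,  5.60187327e-04,
       -2.54941373e-04,  5.71646213e-05]), 'joint_efforts': array([-1.50765412e-03, -5.84163094e+01,  2.93750703e+01,  7.01554611e+00,
        1.01432719e-02, -8.13707015e-05]), 'eef_pos': array([ 0.26562834, -0.62005284,  0.22572436]), 'ee_rot': array([-3.14144781e+00, -1.49979313e-03,  1.97550501e+00]), 'force': array([ 0.10247549, -0.09129925,  0.15626511]), 'moment': array([-0.00013854, -0.00035803,  0.02599238]), 'width': 0.08768565713818485}
```

View pics/t1.png

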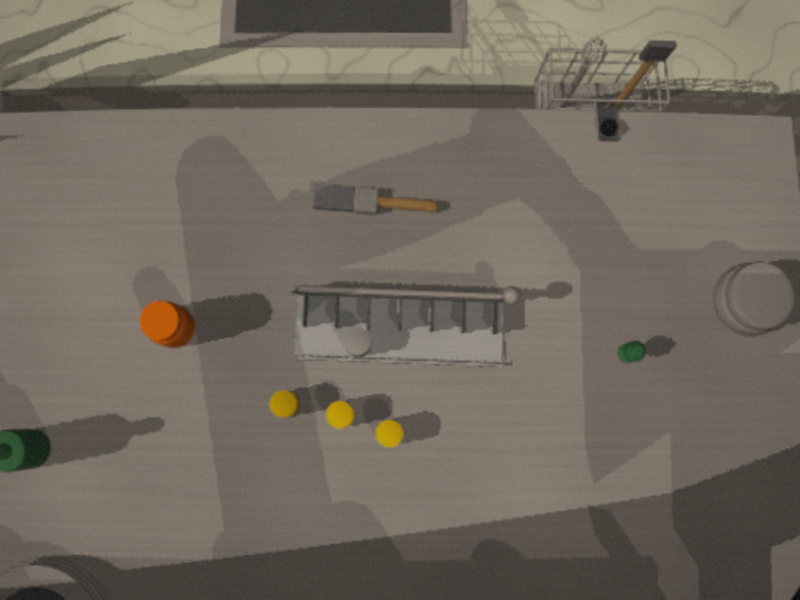

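View pics/s1.png

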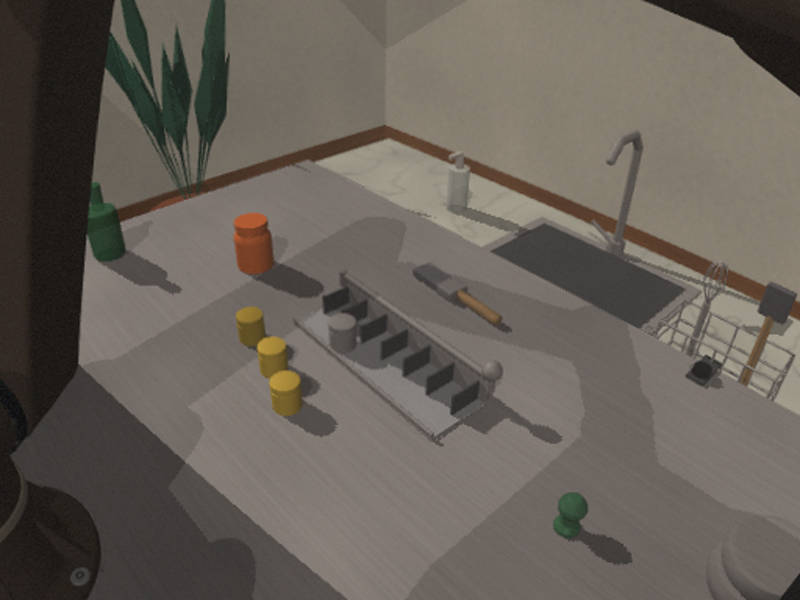

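The knob is at the rack's right (-y) end: top (512,295), side (490,370). The steel dabba stands in the channel at top (357,341). The three yellow ones at top (284,403), (340,414) and (390,433) are look-alikes outside the rack, so I leave them alone. I'll confirm this in an enlarged crop.

```bash
python3 -c "
import cv2
im=cv2.imread('pics/t1_raw.png')[172:292,172:344]
cv2.imwrite('pics/t1c.png',cv2.resize(im,None,fx=4.6,fy=4.6,interpolation=cv2.INTER_CUBIC))"
```

```text
(no output)
```

View pics/t1c.png

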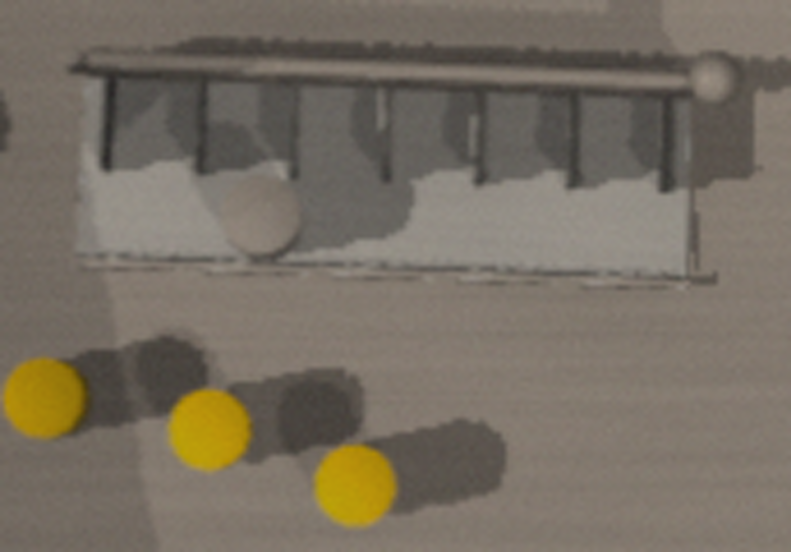

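The crop shows the knob ball at (714,77), the divider front tops from (107,167) to (667,190) and the steel dabba's lid at (260,214). Counting from the knob, gaps 1, 2, 3 are at rack y = -125, -75, -25. I'll fit the rack pose.

```bash
cat > fit.py <<'E'
from h import *
from scipy.optimize import least_squares
c=lambda u,v:(172+u/4.6,172+v/4.6)
obs=[((28,-168,66),c(714,77))]+[((-27,150-50*i,40),c(*p)) for i,p in enumerate([(107,168),(200,171),(293,176),(387,180),(481,184),(574,187),(667,190)])]
def W(P,p): 
    a=P[2]; x,y,z=np.array(p)/1000; return np.array([P[0]+x*np.cos(a)-y*np.sin(a),P[1]+x*np.sin(a)+y*np.cos(a),z])
def R(P): return np.ravel([np.subtract(pix('top',W(P,p)),q) for p,q in obs])
s=least_squares(R,[.55,.05,0]); P=s.x
if __name__=='__main__':
    print(P, R(P).round(2))
    d=atz('top',*c(260,214),.052); print('dabba',d)
    a=P[2]; e=d[:2]-P[:2]; print('in rack',np.cos(a)*e[0]+np.sin(a)*e[1],-np.sin(a)*e[0]+np.cos(a)*e[1])
    for y in(-125,-75,-25):print('rail',W(P,(28,y,58)))
    for y in (-75,-25): print('gap front',W(P,(-50,y,4)))
    print('home',W(P,(4,-25,4)))
    for n,q,z in (('yel1',c(44,398),.048),('yel2',c(209,430),.048),('yel3',c(355,485),.048),('brush',(241,130),.0),('stop',(404,224),.05)): print(n,atz('top',*q,z).round(3))
    for p in((28,-168,66),(28,-25,58),(-27,-25,40),(-27,150,40)):print('side px*1.56',np.array(pix('side',W(P,p)))*1.5625)
E
python3 fit.py
```

```text
[ 0.594224   -0.01057564 -0.03558798] [ 0.32  0.6  -1.25  0.12 -0.78  0.24 -0.28 -0.09  0.01 -0.2   0.27 -0.33
  0.69 -0.24  1.04 -0.17]
dabba [0.54768724 0.05653689 0.052     ]
in rack -0.04889518257898539 0.06541424286188477
rail [ 0.61775871 -0.13649275  0.058     ]
rail [ 0.61953773 -0.08652441  0.058     ]
rail [ 0.62131676 -0.03655607  0.058     ]
gap front [ 0.54158712 -0.08374913  0.004     ]
gap front [ 0.54336615 -0.03378079  0.004     ]
home [ 0.59733195 -0.03570214  0.004     ]
yel1 [0.453 0.167 0.048]
yel2 [0.437 0.082 0.048]
yel3 [0.409 0.007 0.048]
brush [0.78  0.027 0.   ]
stop [ 0.534 -0.368  0.05 ]
side px*1.56 [492.20323781 371.58539411]
side px*1.56 [420.18251078 325.8992194 ]
side px*1.56 [391.61811905 350.37488075]
side px*1.56 [321.86712393 296.61139625]
```

```bash
python3 -m jog '[[28,40,0,0,0,0.1],[28,40,0,0,0,0.1],[28,40,0,0,0,0.1],[28,40,0,0,0,0.1],[28,40,0,0,0,0.1],[28,40,0,0,0,0.1],[28,40,0,0,0,0.1],[28,40,0,0,0,0.1],[28,40,0,0,0,0.1],[28,40,0,0,0,0.1],[28,40,0,0,0,0.1],[28,40,0,0,0,0.03]]' 0 20; python3 -c "
from h import *
s=status.get_state();print(s)"
```

```text
t: 1.3
eef_pos: [0.6012, -0.1279, 0.2205]
ee_rot: [-3.14, -0.009, -3.141]
force: [1.0, -1.4, 0.3]
width: 0.0014
{'t': 1.3, 'q': array([ 1.07978829e-01,  2.69740223e-01, -1.29438296e-01,  3.30267134e-04,
       -1.18095505e+00, -1.07307497e-01]), 'qd': array([ 0.67053965,  0.29092468,  0.39110253, -0.00365358, -0.10343677,
       -0.38689922]), 'joint_efforts': array([ -2.8150396 , -53.71569157,  26.53279066,   6.56776115,
         0.07674918,   1.36157848]), 'eef_pos': array([ 0.6012434 , -0.12786469,  0.22049659]), 'ee_rot': array([-3.14029002, -0.00925096, -3.14080041]), 'force': array([ 1.00537933, -1.40680195,  0.32950834]), 'moment': array([-0.0806717 , -0.09782551,  0.01871218]), 'width': 0.00139470180517284}
```

```bash
python3 -m jog '[[16,-8,-40,0,0.009,-0.035],[0,0,-40,0,0,0],[0,0,-40,0,0,0],[0,0,-15,0,0,0],[0,0,0,0,0,0]]'; python3 -c "
from h import *
s=status.get_state();print(s['eef_pos'],s['ee_rot'],s['force']); snap('side','s2',(150,120,220,165))"
```

```text
t: 1.8
eef_pos: [0.6213, -0.128, 0.0799]
ee_rot: [-3.14, -0.017, 3.117]
force: [-0.5, -0.6, -0.5]
width: 0.0005
[ 0.62133329 -0.12804834  0.07986754] [-3.14035573 -0.01728131  3.11720851] [-0.50746398 -0.64029406 -0.52654819]
```

View pics/s2.png

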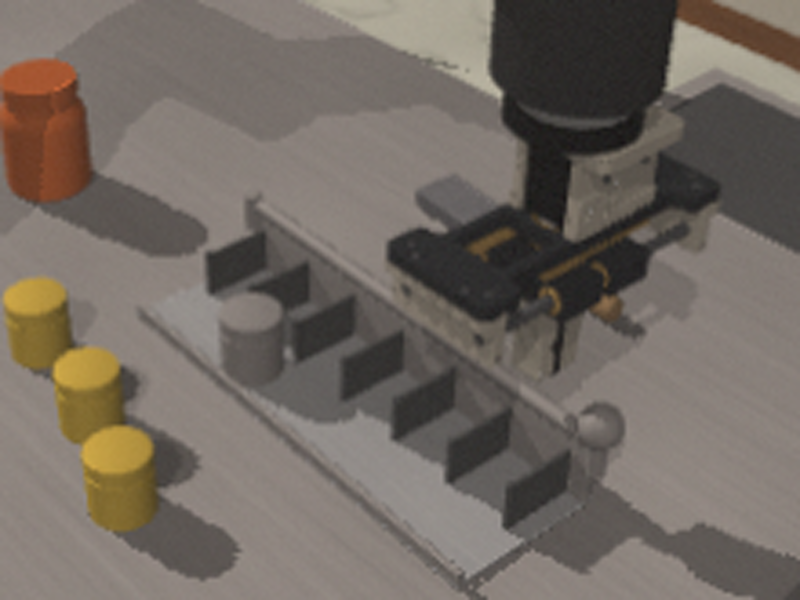

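```bash
python3 -m jog '[[-3,-8,-4,0,-0.017,-0.011],[0,0,-5,0,0,0],[0,0,-5,0,0,0],[0,0,0,0,0,0]]';  python3 -m jog '[[0,0,-3,0,0,0],[0,0,-2,0,0,0],[0,0,0,0,0,0]]'
```

```text
t: 2.25
eef_pos: [0.6212, -0.1363, 0.0705]
ee_rot: [-3.141, 0.006, 3.107]
force: [-0.5, 0.7, -0.6]
width: 0.0008
t: 2.55
eef_pos: [0.6225, -0.136, 0.0666]
ee_rot: [-3.141, 0.008, 3.107]
force: [0.5, -0.3, -0.2]
width: 0.0007
```

```bash
python3 -m jog '[[-4,0,-3,0,0.007,0],[0,0,-3,0,0,0],[0,0,-3,0,0,0],[0,0,0,0,0,0]]'; python3 -m jog '[[0,0,-2,0,0,0],[0,0,0,0,0,0]]'
```

```text
t: 2.95
eef_pos: [0.6187, -0.1359, 0.0583]
ee_rot: [-3.14, 0.002, 3.108]
force: [-1.8, 0.3, 5.0]
width: 0.0005
t: 3.15
eef_pos: [0.6188, -0.1358, 0.0586]
ee_rot: [-3.139, 0.002, 3.11]
force: [-0.7, -0.1, 0.0]
width: 0.0007
```

```bash
python3 -m jog '[[0,0,-3,0,0,0],[0,0,-3,0,0,0]]'; python3 -m jog '[[0,0,15,0,0,0],[0,0,15,0,0,0],[2,50,0,0,0,0],[0,0,0,0,0,0]]'
```

```text
t: 3.35
eef_pos: [0.6194, -0.136, 0.0577]
ee_rot: [-3.138, 0.005, 3.112]
force: [-13.2, 6.9, 34.3]
width: 0.0005
t: 3.75
eef_pos: [0.6217, -0.0855, 0.089]
ee_rot: [-3.138, 0.006, 3.11]
force: [-0.2, -0.2, 1.1]
width: -0.0
```

```bash
python3 -m jog '[[-2,-1,-12,-0.003,0.006,0],[0,0,-10,0,0,0],[0,0,-4,0,0,0],[0,0,-3,0,0,0],[0,0,-2,0,0,0]]'; python3 -m jog '[[0,0,-2,0,0,0],[0,0,-2,0,0,0]]'
```

```text
t: 4.25
eef_pos: [0.6192, -0.0867, 0.0576]
ee_rot: [-3.134, -0.001, 3.112]
force: [-13.7, 10.3, 36.7]
width: 0.0007
t: 4.45
eef_pos: [0.6192, -0.0866, 0.0579]
ee_rot: [-3.135, 0.0, 3.112]
force: [-7.4, 6.5, 20.4]
width: 0.001
```

```bash
python3 -m jog '[[0,0,15,0,0,0],[0,0,15,0,0,0],[2,50,0,0.006,0,0],[0,0,0,0,0,0]]'; python3 -m jog '[[-1,0,-12,0,0.003,-0.004],[0,0,-10,0,0,0],[0,0,-4,0,0,0],[0,0,-3,0,0,0]]';python3 -m jog '[[0,0,-2,0,0,0],[0,0,-2,0,0,0]]'
```

```text
t: 4.85
eef_pos: [0.6209, -0.0385, 0.0879]
ee_rot: [-3.141, -0.001, 3.107]
force: [0.3, 0.8, 1.0]
width: 0.0004
t: 5.25
eef_pos: [0.6194, -0.0398, 0.0568]
ee_rot: [-3.14, -0.006, 3.102]
force: [-16.5, 11.9, 49.1]
width: 0.0002
t: 5.45
eef_pos: [0.6194, -0.0398, 0.0573]
ee_rot: [-3.14, -0.004, 3.102]
force: [-9.0, 6.4, 22.2]
width: 0.0007
```

```bash
python3 -m jog '[[0,0,25,0,0,0],[0,0,25,0,0,0],[-19,35,0,0,0,0],[-19,35,0,0,0,0],[-19,35,0,0,0,0],[-18,34,0,0,-0.004,0.004],[0,0,0,0,0,0]]'; python3 -c "
from h import *
s=status.get_state();print(s['eef_pos'],s['ee_rot'])
from fit import P
e=s['eef_pos'][:2]-P[:2];a=P[2];print(np.cos(a)*e[0]+np.sin(a)*e[1],-np.sin(a)*e[0]+np.cos(a)*e[1])"
```

```text
t: 6.15
eef_pos: [0.5413, 0.0977, 0.106]
ee_rot: [-3.139, -0.003, 3.097]
force: [0.7, 0.4, -0.1]
width: 0.0007
[0.54129816 0.09766853 0.10601516] [-3.13905828 -0.00326947  3.09714889]
-0.05674370350289246 0.10629250913766658
```

Next I go down behind the dabba, aiming for z ≈ 0.024, and check with a picture.

```bash
python3 -m jog '[[2,1,-30,0,0,0.008],[0,0,-25,0,0,0],[0,0,-18,0,0,0],[0,0,-6,0,0,0],[0,0,0,0,0,0]]'; python3 -c "
from h import *
snap('side','s3',(150,120,220,165))"
```

```text
t: 6.65
eef_pos: [0.5438, 0.0969, 0.0239]
ee_rot: [-3.139, -0.003, 3.106]
force: [-0.4, 0.5, 0.2]
width: 0.0003
```

View pics/s3.png

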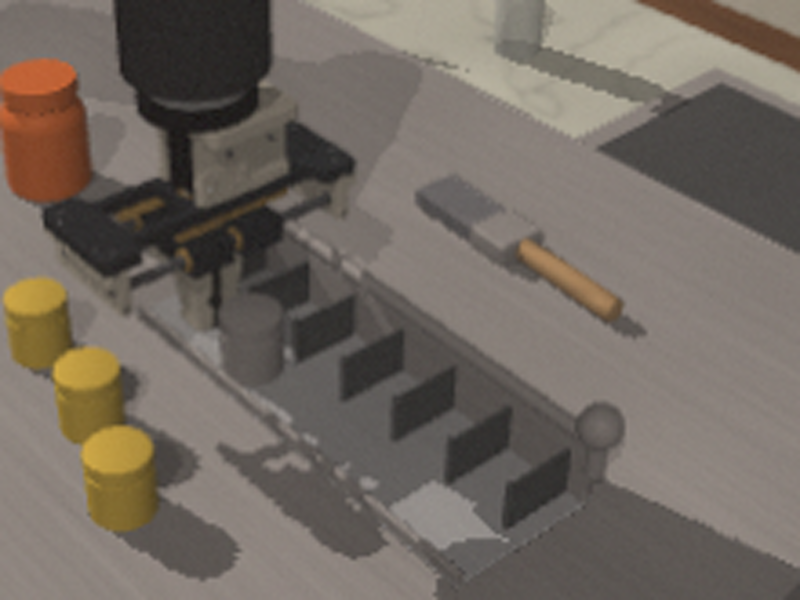

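```bash
python3 -m jog '[[0,-7,0,0,0,0],[0,-7,0,0,0,0],[0,-7,0,0,0,0],[0,-7,0,0,0,0],[-1,-7,0,0,0,0],[0,-7,0,0,0,0],[-1,-7,0,0,0,0],[0,-7,0,0,0,0],[-1,-7,0,0,0,0],[0,-7,0,0,0,0],[0,-4,0,0,0,0],[0,0,0,0,0,0]]'; python3 -c "
from h import *
from fit import P
s=status.get_state()
e=s['eef_pos'][:2]-P[:2];a=P[2];print(s['ee_rot'],np.cos(a)*e[0]+np.sin(a)*e[1],-np.sin(a)*e[0]+np.cos(a)*e[1])"
```

```text
t: 7.9
eef_pos: [0.543, 0.0164, 0.028]
ee_rot: [3.141, 0.004, 3.105]
force: [-0.5, 1.1, -0.3]
width: 0.0003
[3.14116314 0.00357324 3.10461627] -0.05217360276999472 0.025166185095442654
```

```bash
python3 -m jog '[[-2,-4,-2,0,0.003,0],[0,-4,-1,0,0,0],[0,-4,0,0,0,0],[0,-3,0,0,0,0],[0,-1,0,0,0,0],[0,0,0,0,0,0]]'; python3 -c "
from h import *
from fit import P,W
s=status.get_state()
e=s['eef_pos'][:2]-P[:2];a=P[2];print(s['ee_rot'],np.cos(a)*e[0]+np.sin(a)*e[1],-np.sin(a)*e[0]+np.cos(a)*e[1])
snap('side','s4',(185,165,120,90))
k=800/120
for p in((-50,-25,52),(-27,0,40),(-27,-50,40),(-27,-100,40),(4,-25,52)): q=pix('side',W(P,p)); print(p,(q[0]-185)*k,(q[1]-165)*k)"
```

```text
t: 8.5
eef_pos: [0.5416, -0.0002, 0.025]
ee_rot: [3.141, 0.002, 3.105]
force: [0.2, 1.9, 1.7]
width: 0.0004
[3.14085742e+00 1.51052788e-03 3.10545434e+00] -0.05292545327219376 0.008461007927497778
(-50, -25, 52) 385.3296751393765 395.20936386562636
(-27, 0, 40) 390.7979634657539 358.9680882675199
(-27, -50, 40) 485.9067461295509 432.065506796785
(-27, -100, 40) 587.4953498838834 509.9936841696822
(4, -25, 52) 507.0337383193714 331.3496650735692
```

View pics/s4.png

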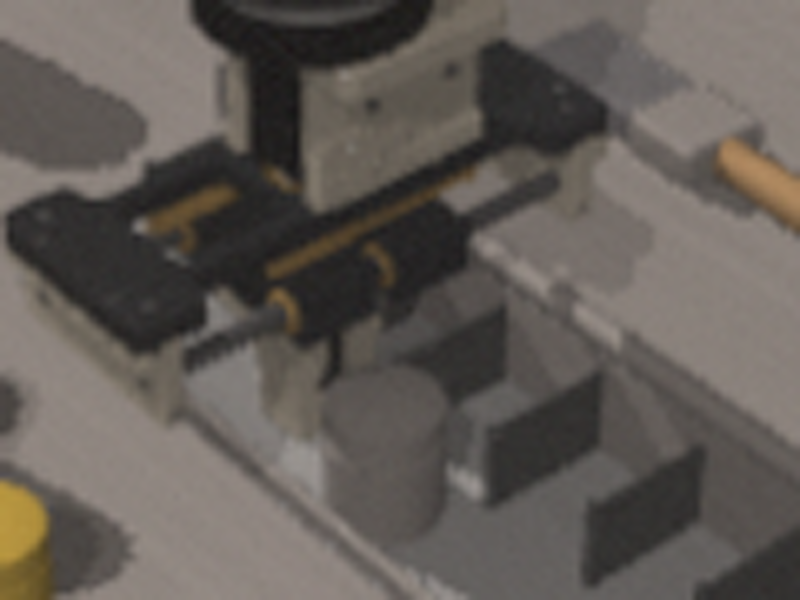

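```bash
python3 -m jog '[[0,5,0,0,0,0],[0,0,25,0,0,0],[0,0,35,0,0,0],[0,40,25,0,0,0],[0,45,0,0,0,0],[0,45,0,0,0,0],[0,0,0,0,0,0]]'; python3 -c "
from h import *
from fit import P,W
snap('top','t2',(205,170,100,75))
print([(y,[round((a-b)*8,1) for a,b in zip(pix('top',W(P,p)),(205,170))]) for y in(0,-25,-50,-100) for p in [(-50,y,52) if y==-25 else (-27,y,40)]])"
```

```text
t: 9.25
eef_pos: [0.539, 0.139, 0.1129]
ee_rot: [-3.141, -0.002, 3.101]
force: [0.3, -0.3, -0.2]
width: 0.0004
[(0, [np.float64(409.1), np.float64(327.4)]), (-25, [np.float64(491.5), np.float64(402.9)]), (-50, [np.float64(574.7), np.float64(333.4)]), (-100, [np.float64(739.8), np.float64(339.3)])]
```

View pics/t2.png

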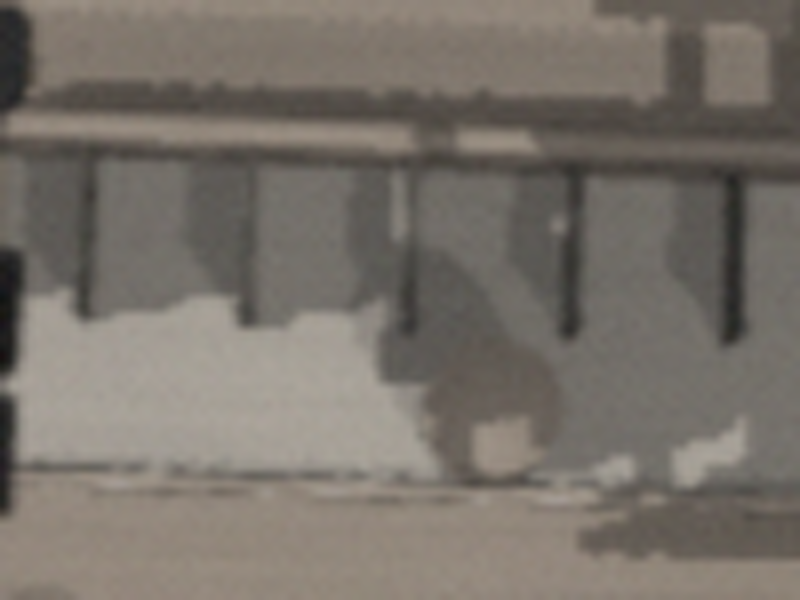

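```bash
python3 -m jog '[[-14,-43,0,0,0,0],[-14,-43,0,0,0,0],[-14,-43,0,0,0,0],[-12,-41,0,0,0,0.005],[0,0,0,0,0,0]]'; python3 -m jog '[[0,0,-30,0,0,0],[0,0,-10,0,0,0],[0,0,0,0,0,0]]'; python3 -c "
from h import *
from fit import P,W
s=status.get_state()
e=s['eef_pos'][:2]-P[:2];a=P[2];print(s['ee_rot'],np.cos(a)*e[0]+np.sin(a)*e[1],-np.sin(a)*e[0]+np.cos(a)*e[1])"
```

```text
t: 9.8
eef_pos: [0.4788, -0.0382, 0.1105]
ee_rot: [-3.138, -0.008, 3.11]
force: [0.7, 0.1, 1.1]
width: 0.0006
t: 10.1
eef_pos: [0.4778, -0.0412, 0.0703]
ee_rot: [-3.138, -0.008, 3.106]
force: [0.9, -0.2, 0.2]
width: 0.0005
[-3.13801622 -0.00767567  3.10563909] -0.11524283308248505 -0.034755735508941565
```

```bash
python3 -m jog '[[1,10,-10,0.003,-0.008,0],[0,0,-20,0,0,0],[0,0,-12,0,0,0],[0,0,-4,0,0,0],[0,0,0,0,0,0]]'; python3 -c "
from h import *
from fit import P,W
s=status.get_state()
e=s['eef_pos'][:2]-P[:2];a=P[2];print(s['ee_rot'],np.cos(a)*e[0]+np.sin(a)*e[1],-np.sin(a)*e[0]+np.cos(a)*e[1])"
```

```text
t: 10.6
eef_pos: [0.4814, -0.0293, 0.0259]
ee_rot: [-3.141, 0.002, 3.109]
force: [-0.1, -0.0, 1.2]
width: 0.0008
[-3.14076266e+00  2.37321683e-03  3.10903104e+00] -0.11207767790261654 -0.022732630621910582
```

```bash
python3 -m jog '[[6,-1,-2,0,0,0],[6,-1,0,0,0,0],[6,0,0,0,0,0],[6,-1,0,0,0,0],[6,0,0,0,0,0],[6,0,0,0,0,0],[6,0,0,0,0,0],[5,0,0,0,0,0]]';  python3 -c "
from h import *
from fit import P,W
s=status.get_state()
e=s['eef_pos'][:2]-P[:2];a=P[2];print(s['ee_rot'],np.cos(a)*e[0]+np.sin(a)*e[1],-np.sin(a)*e[0]+np.cos(a)*e[1])"
```

```text
t: 11.4
eef_pos: [0.5332, -0.0325, 0.0263]
ee_rot: [-3.141, 0.004, 3.109]
force: [-1.4, -0.1, -0.2]
width: 0.0006
[-3.1411851   0.00394184  3.1093455 ] -0.060207950952472056 -0.024032005625382585
```

```bash
python3 -m jog '[[4,-0.5,-1,0,0.003,-0.003],[4,0,0,0,0,0],[4,0,0,0,0,0],[3,0,0,0,0,0],[2,0,0,0,0,0],[2,0,0,0,0,0]]';  python3 -c "
from h import *
from fit import P,W
s=status.get_state()
e=s['eef_pos'][:2]-P[:2];a=P[2];print(s['ee_rot'],np.cos(a)*e[0]+np.sin(a)*e[1],-np.sin(a)*e[0]+np.cos(a)*e[1])"
```

```text
t: 12.0
eef_pos: [0.5534, -0.0332, 0.0252]
ee_rot: [-3.141, -0.001, 3.106]
force: [-2.1, -0.3, 2.1]
width: 0.0005
[-3.14062147e+00 -7.62787165e-04  3.10594198e+00] -0.03999702690864892 -0.02408036358097107
```

```bash
python3 -m jog '[[2,0,0,0,0,0],[2,0,0,0,0,0]]'; python3 -m jog '[[1.5,0,0,0,0,0],[1.5,0,0,0,0,0]]'
```

```text
t: 12.2
eef_pos: [0.5576, -0.0332, 0.0252]
ee_rot: [-3.141, -0.001, 3.106]
force: [-1.8, -0.0, 1.8]
width: 0.0005
t: 12.4
eef_pos: [0.5609, -0.0331, 0.0252]
ee_rot: [-3.141, -0.001, 3.106]
force: [-2.2, -1.2, 1.3]
width: 0.0005
```

```bash
python3 -m jog '[[1.5,0,0,0,0,0],[1.5,0,0,0,0,0]]'; python3 -m jog '[[1.5,0,0,0,0,0],[1.5,0,0,0,0,0]]'; python3 -c "
from h import *
from fit import P,W
snap('side','s5',(185,165,120,90))"
```

```text
t: 12.6
eef_pos: [0.5629, -0.0334, 0.025]
ee_rot: [-3.14, -0.003, 3.106]
force: [-8.7, 1.2, 6.7]
width: 0.0004
t: 12.8
eef_pos: [0.5627, -0.0336, 0.0247]
ee_rot: [-3.14, -0.009, 3.105]
force: [-7.6, 2.4, 4.9]
width: 0.0005
```

View pics/s5.png

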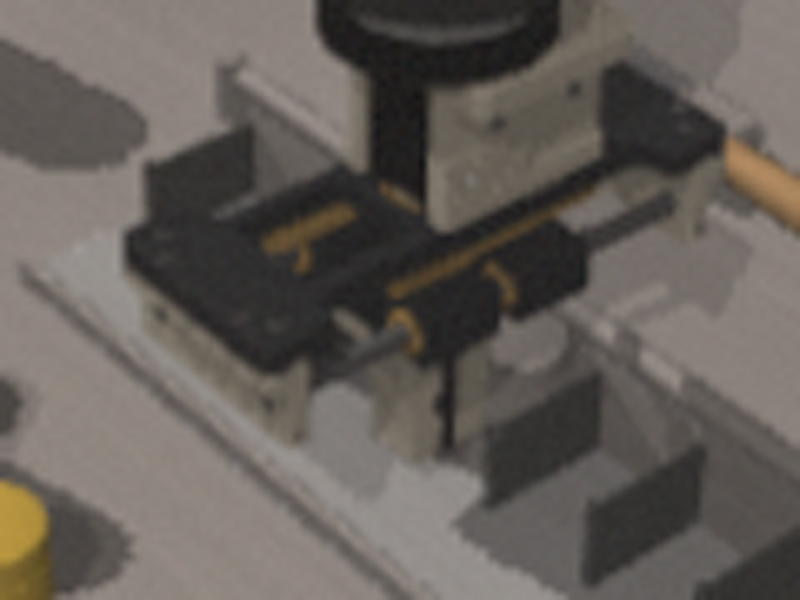

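The fingers stopped against resistance at about 8 N, and the lid shows at (530,340), next to the rail. I'll back off and check from above.

```bash
python3 -m jog '[[-8,0,0,0,0,0],[-25,1,0,0,0,0],[-30,1,0,0,0,0],[-10,0,30,0,0,0],[0,0,40,0,0,0],[-10,-40,25,0,0,0],[0,-48,0,0,0,0],[0,-48,0,0,0,0],[0,-48,0,0,0,0],[0,-48,0,0,0,0],[0,0,0,0,0,0]]'; python3 -c "
from h import *
from fit import P,W
snap('top','t3',(205,170,100,75))
snap('side','s6',(150,120,220,165))
print([(y,[round((a-b)*8,1) for a,b in zip(pix('top',W(P,p)),(205,170))]) for y in(0,-25,-50) for p in [(4,y,52) if y==-25 else (-27,y,40)]])"
```

```text
t: 13.95
eef_pos: [0.4804, -0.2706, 0.1257]
ee_rot: [-3.138, 0.009, 3.113]
force: [0.3, -0.2, -0.4]
width: 0.0006
[(0, [np.float64(409.1), np.float64(327.4)]), (-25, [np.float64(497.0), np.float64(223.3)]), (-50, [np.float64(574.7), np.float64(333.4)])]
```

View pics/t3.png

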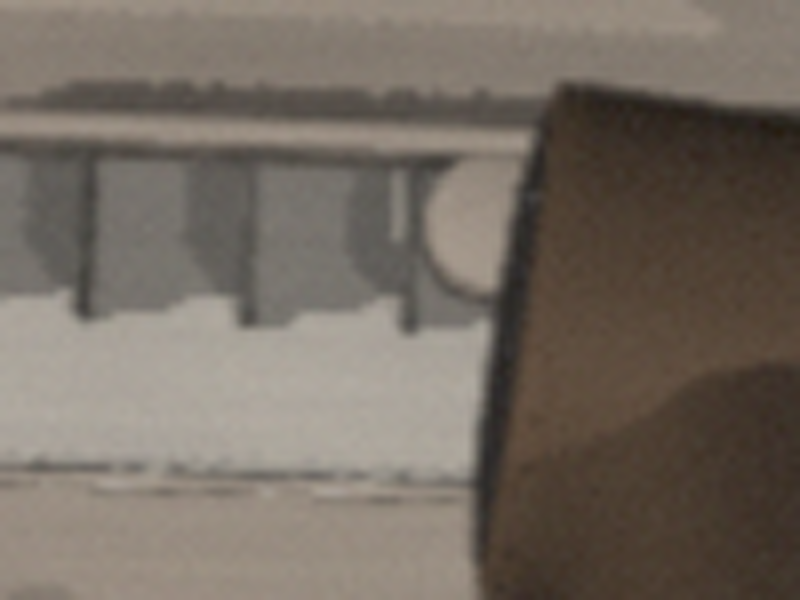

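View pics/s6.png

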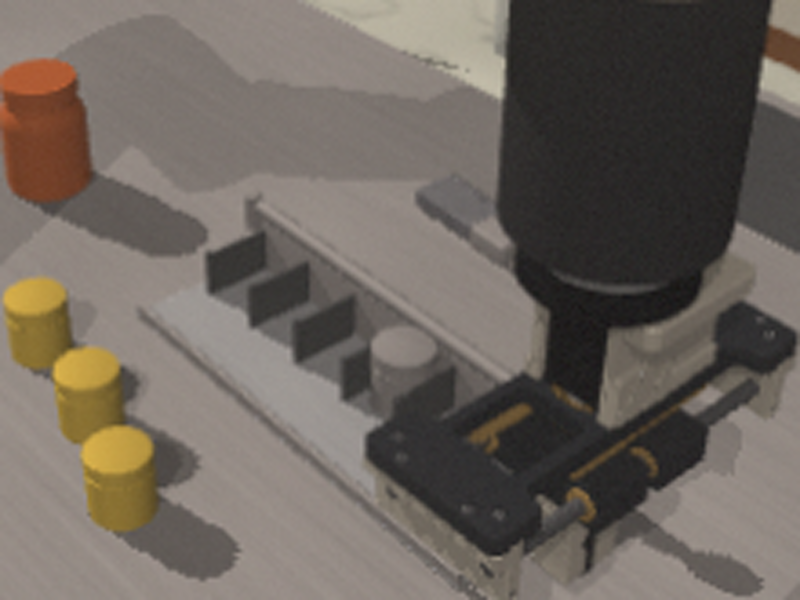

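The dabba stands upright in the third gap from the knob, with its lid against the rail in the top view: left lid edge at (425,220), lower edge at y=297, which is within 1 mm of the predicted home position. I'll check the bystanders by numbers, then hand in.

```bash
python3 -c "
from h import *
a=cv2.imread('pics/s1_raw.png');b=cv2.imread('pics/s6_raw.png')
for n,(x,y,w,h) in dict(jar=(145,132,34,46),stopper=(350,310,30,38),yel=(148,194,50,74),brush=(263,166,30,22)).items():
    r=cv2.matchTemplate(b[y-8:y+h+8,x-8:x+w+8],a[y:y+h,x:x+w],cv2.TM_CCOEFF_NORMED);_,m,_,l=cv2.minMaxLoc(r);print(n,m,l[0]-8,l[1]-8)
s=status.get_state();print(s['force'],abs(s['qd']).max(),s['t'])
from station import workorder; print(workorder.job_done())"
```

```text
jar 0.9570348858833313 0 0
stopper 0.9971707463264465 0 0
yel 0.9534446597099304 0 0
brush 0.2975099980831146 -6 -4
[-0.52221671  0.58097667 -0.10808996] 0.047944185248557064 14.05
the job is handed in; nothing more can be done
None
```

The steel dabba is now in the third gap from the knob, upright against the back, and the job was handed in at about 14 s. The knob is at the rack's -y end.

- **Counting:** with the shut fingertips I touched the rail over gaps 1, 2 and 3 from the knob (rail_6, rail_5, rail_4), in that order. Each touch showed up in the wrist force, at 34, 37 and 49 N.
- **Pushing:** I pushed the dabba along the channel, then from the front into the third gap. It stopped against about 8 N, and I never gripped or lifted it.
- **Dabba check:** the last pictures show it upright with its lid at the rail, at x of about 3 to 3.5 mm against a nominal 4 mm, within my reading error. The arm hid part of the lid in the top view, and I did not push again harder to confirm the stop.
- **Bystanders:** image matching found no shift in the jar, the stopper or the yellow look-alikes. The match failed for the brush because the arm covers most of it in that view. Its visible part looks unmoved, and nothing went near it at low height.
- **Robot:** it ended clear of everything, with about zero force at the wrist.

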